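# Lock the cooler hold-down bar with its R-clip

### The job

On the open computer test bench, swing the hinged hold-down bar all the way down so that its fork straddles the post, then take the R-clip from the table and push its straight leg through the post's cross-hole, above the bar, until the bent leg has ridden over the post and snapped home around it. Feel for the hole and do not force the clip against the post or the bench; let go of the clip and leave the other things on the table and the bench where they are.

Things in the scene. Friction and masses are not known exactly. Their poses are not given: they have to be found in the camera images.
- bench: Fixed open computer test bench, origin mid underside on the table. 240 mm square tray (top 22 mm up), 170 mm board (32), 60 mm square cooling head in the middle (58; port caps to 71). y axis: along the closed bar, from post to hinge; x axis: along the post's cross-hole. Memory modules 68 mm high at x 50 to 82 mm. On the -x side of the post nothing over 50 mm high.
- bar_end (a point): Bench point (its axes): nominal post axis at the closed bar's top face, 63 mm above the table. The rigid upright steel post, 16 mm in diameter, is clamped in a slotted foot, differently each time and not measured: its axis up to 4 mm from this point along y (0 in x), its 6.0 mm cross-hole, along x, centred 4.5 to 18.5 mm above this point, its flat top 14 mm above the hole's centre.
- bar_hinge (a point): Bench point (its axes): middle of the hold-down bar's hinge axis, which lies along x, 60.5 mm above the table and 110 mm from bar_end.
- hold_bar (a joint): Hold-down bar's angle, rad: 0 = down, level, on a solid stop; grows as the free end lifts. Starts at 0.7 to 1.1. Bar 30 mm wide, 5 mm thick (2.5 mm either side of the hinge axis), solid to 95 mm from the hinge, then a two-prong fork to 129 mm with an 18 mm gap for the post. Hinge friction keeps it where it is left; 1 to 3 N pushes it down.
- clip_grip (a point): Centre of the loose R-clip's black rubber grip, 30 mm (x) by 18 (y) by 14 thick (z), 7 mm above the table where it lies flat; a wire eye stands 9 mm out behind it. About 50 g, 4 mm steel wire. x: along the straight leg towards its square-cut tip at x = 87 mm, y = -4.5 mm, z = 0. Bent leg in the same plane on the +y side, its flared tip at x = 77 mm, y = 9 mm.
- clip_seat (a point): Point on the straight leg's axis that lies on the post's axis when home: 55 mm ahead of clip_grip, 4.5 mm to its -y side, axes as clip_grip. The sprung bent leg's narrow throat is 10 mm ahead of it. With the straight leg in the hole, the push rises to 5 to 12 N as the throat rides over the post, then the clip pulls itself home; beyond that the push climbs steeply. 30 N bends the clip.
Things that resemble listed ones, but are neither listed nor needed, are in the scene too. Leave any blue, orange or pink look-alike of the part that bears clip_grip alone.

How it is judged:
By the outcome, as a careful person would: the job done as asked, in the order asked, and still so for the second after the job is handed in, with the robot touching nothing.
It also fails if it takes over 72 s, if anything falls off the work surface, if the arm or the gripper's body presses on something with over 40 N, if the wrist force passes 120 N, or if a joint passes its speed limit or range.

### The arm

A 6-joint arm with a two-finger parallel gripper is mounted at the origin on the work surface. World frame = base frame: x ahead of the robot, y to its left, z up, the work surface at z = 0. Lengths are in m, angles in degrees, forces in N, time in s.
With the tool pointing down it reaches from about 0.3 to 0.75 m from the base axis. Payload 8.5 kg.
Tool frame: the origin (TCP) lies at the very end of the fingers, on their centre line; the grasp point (between the pads) lies 19 mm behind it; z points along the fingers, y is the direction in which the jaws open and shut (so a half turn about z gives the same grasp; the last joint's range is limited). The gripper opens to 85 mm and grips with 20 to 120 N. Pads are 22 mm wide; open, the fingers measure 114 mm over their backs; the gripper's body (76 mm by 85 mm) begins 54 mm behind the grasp point. The pads swing forward as they close: fully open they stand 13 mm farther back than shut.
Start: joints at [-86.018, 21.807, 74.336, -0, 83.858, -12.336], TCP at [0.155, -0.528, 0.231] pointing down, gripper open.
Joint ranges: [-178.18, 178.18], [-50.72, 133.34], [12.68, 142.11], [-81.47, 261.47], [9.98, 163.14], [-165.26, 165.26]. Speed limits (degrees/s): [136.94, 136.94, 180, 180, 180, 180].

### API

Orientations are given as a 3x3 rotation matrix whose columns are the frame's x, y, z axes.
In Python, from rig import status, vision, env gives the robot as it stands.
- The arm moves only by the tool send_rows, never from a script. Its argument "targets" is a list of rows, each a list of 7 numbers: the shift along the tool's x, y, z in units of 50 mm (1.0 is 50 mm), then the turn, a rotation vector about the tool's x, y, z in units of 8 degrees (1.0 is 8 degrees), then the finger opening in mm, from 0 to 85.4. A call has 1 to 5 rows; each row is the pose to reach, as a shift and turn from the pose commanded when the call began, along the tool's axes at that moment; what a row does not reach only later rows make up. A row lasts 1/8 s, in which the tool goes at most 62.5 mm and 10.7 degrees, less where a joint would pass 70% of its speed; a pose out of reach is approached as far as the arm can. A call with a gripper value outside its range is refused whole. The fingers move at their own pace and stop on an object; "grip_force" is the grip in N (left out, the last holds). Time passes only in rows, so rows that repeat a pose let the fingers close. It gives the time, the measured TCP pose, the force and the opening at its end, in the units of the state.
- status.observe(): the state, without advancing time (a new reading comes with each control period).
- vision.get_image(name): name is "side" or "top" or "wrist"; returns (picture, depth): 420x560x3 uint8, red, green, blue; 420x560 float32, m along the optical axis (not along the pixel's ray), 0 where there is no reading.
- vision.camera_model(name): a dict with "camera_matrix" (3x3 intrinsics, pixels), "view" (4x4, takes a point from world to camera coordinates); the wrist camera has in their place "T_tool_cam" (4x4, takes a point from camera to tool coordinates, whose origin is the TCP and whose axes are the flange's). Camera axes: x right, y down, z forward; pixel columns grow to the right and rows downward; lengths in m; the calibration is good to about 2 mm. A picture is of the moment at which its call begins: read the wrist's pose just before it. camera_model takes no time and is no camera call.
- env.close_job(): hands the job in, once; it reports no verdict.
Trained networks look in the newest picture that a camera, given by its name, has taken for a name from the list of things; names that differ only in an ending like _2 or _b are one class to them, and where a whole thing is asked for, a point or a joint stands for the part that bears it (a point fixed in the world has none). Each returns a list of dicts, best first, with "p" (0 to 1); they miss things now and then, are a little off and sometimes report something else, mostly with a low value. They report only what shows in the picture. A call takes as long as a camera call. They do not tell look-alikes from the thing itself.
- vision.masks_of(camera, label): "pixels" (420x560 bool, what is visible of it) and "extent" ([left, top, right, bottom] in pixels, round what is visible of it).
The state is a dict: "time_s": time; "q": joint angles; "qvel": joint speeds; "joint_efforts": joint torques, N m; "position": TCP position; "tool_rot": TCP orientation; "ft_force": force on the tool from outside, world axes, zero at the start; "wrist_torque": the same for the moment, N m; "grip_width": finger opening in m.
Only numpy, scipy, OpenCV 4.12 (cv2) and the standard library are available. Lean on these libraries where they do the work, as an engineer would, in place of code of your own. Each camera call takes 0.05 s, during which the arm holds its last target.

## Working session

There is one attempt and no reset: what is moved stays moved. The work goes in short steps, Python scripts to look and compute and a tool call to move; the robot and the scene stay as the last step left them, time stands still between calls to the robot, and variables do not carry over. Pictures are saved under pics/ and viewed, and the job is handed in when it is done.

Besides the shell and the picture viewer there is one more tool, called after "Call:" by a JSON object that holds its "fn" and its "kwargs", one argument or row to a line. send_rows: Moves the arm, as the interface text tells. Its arguments: {"type":"object","properties":{"targets":{"type":"array","items":{"type":"array","items":{"type":"number"}}},"grip_force":{"type":"number"}},"required":["targets"]}

```bash
ls -la; mkdir -p pics; cat > h.py <<'E'
import numpy as np, cv2
from rig import status, vision, env
def save(n,img): cv2.imwrite('pics/'+n+'.png', cv2.cvtColor(img,cv2.COLOR_RGB2BGR))
def cam2world(name,st=None):
    m=vision.camera_model(name); K=np.array(m['camera_matrix'])
    if name=='wrist':
        T=np.eye(4);T[:3,:3]=st['tool_rot'];T[:3,3]=st['position'];return K,T@np.array(m['T_tool_cam'])
    return K,np.linalg.inv(np.array(m['view']))
def cloud(name,dep,st=None):
    K,T=cam2world(name,st);v,u=np.mgrid[0:dep.shape[0],0:dep.shape[1]]
    P=np.stack([(u-K[0,2])/K[0,0]*dep,(v-K[1,2])/K[1,1]*dep,dep],-1)
    return P@T[:3,:3].T+T[:3,3]
E
python3 - <<'E'
from h import *
st=status.observe();print(st)
for n in ['side','top','wrist']:
    st=status.observe();im,d=vision.get_image(n);save('a_'+n,im);np.savez('a_'+n,im=im,d=d,pos=st['position'],R=st['tool_rot'])
    print(n,vision.camera_model(n))
    for l in ['clip_grip','bench','hold_bar']:
        for r in vision.masks_of(n,l): 
            P=cloud(n,d,st)[r['pixels']&(d>0)]; print(n,l,r['p'],r['extent'],np.median(P,0) if len(P) else None)
print(status.observe()['time_s'])
E
```

```text
total 12
drwxr-xr-x  3 agent agent 4096 Dec  7 05:07 .
drwxr-xr-x 23 root  root  4096 Dec  7 05:07 ..
drwxr-xr-x  2 agent agent 4096 Dec  7 05:07 pics
{'time_s': 0.0, 'q': array([-8.60202804e+01,  2.18405272e+01,  7.43848512e+01,  6.10103799e-04,
        8.38584374e+01, -1.23360706e+01]), 'qvel': array([-0.06883435,  0.0787111 ,  0.05540959, -0.04519192,  0.02823504,
        0.03274899]), 'joint_efforts': array([-1.98716829e-03, -4.48466027e+01, -2.31274992e+01, -3.07172713e-04,
        4.91162325e-03, -8.19867097e-06]), 'position': array([ 0.15448898, -0.52754976,  0.23071555]), 'tool_rot': array([[ 9.59728243e-01,  2.80930047e-01, -9.09659178e-05],
       [ 2.80929876e-01, -9.59727187e-01,  1.46006989e-03],
       [ 3.22875040e-04, -1.42682536e-03, -9.99998930e-01]]), 'ft_force': array([-0.19519203,  0.03215943,  0.6505256 ]), 'wrist_torque': array([-0.03761401,  0.01114164,  0.04118166]), 'grip_width': 0.08527927708021768}
side {'camera_matrix': array([[528.43193162,   0.        , 286.73952434],
       [  0.        , 528.43193162, 219.00164989],
       [  0.        ,   0.        ,
[... 1887 characters left out ...]
hold_bar 0.56 [143.1, 50.2, 295.0, 201.6] [ 0.59107533 -0.00424177  0.02919838]
wrist {'camera_matrix': array([[350.03376306,   0.        , 282.40649839],
       [  0.        , 350.03376306, 208.1623862 ],
       [  0.        ,   0.        ,   1.        ]]), 'T_tool_cam': array([[-6.57258519e-04, -9.65909536e-01, -2.58878998e-01,
         6.61303696e-02],
       [ 9.99999641e-01, -7.73065192e-04,  3.45538874e-04,
        -1.75781776e-05],
       [-5.33889636e-04, -2.58878678e-01,  9.65909698e-01,
        -1.42828024e-01],
       [ 0.00000000e+00,  0.00000000e+00,  0.00000000e+00,
         1.00000000e+00]])}
wrist clip_grip 0.95 [0.5, 0.0, 22.4, 43.9] [ 0.23222029 -0.23530258  0.00843176]
0.6
```

View pics/a_top.png

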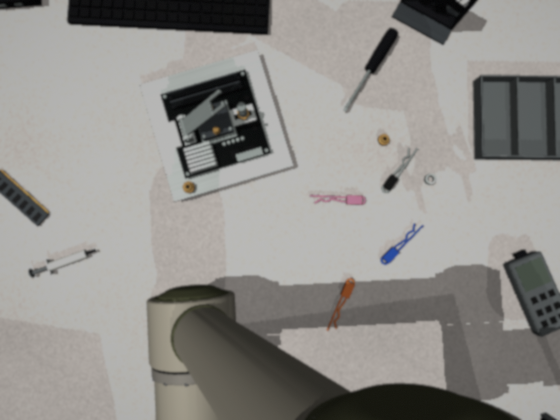

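View pics/a_side.png

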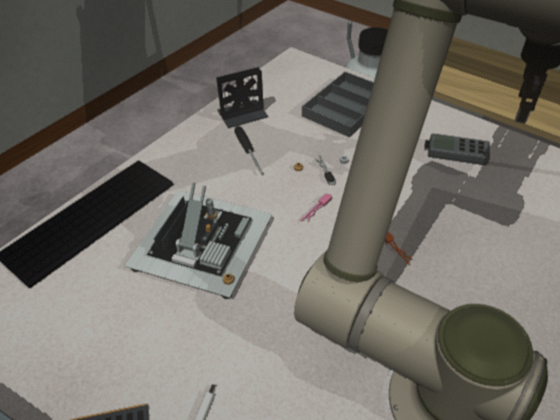

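```bash
python3 - <<'E'
from h import *
z=np.load('a_top.npz');im=z['im']
a=cv2.resize(im[30:220,130:300],None,fx=3,fy=3,interpolation=cv2.INTER_CUBIC);save('a_top_bench',a)
a=cv2.resize(im[140:340,310:425],None,fx=3,fy=3,interpolation=cv2.INTER_CUBIC);save('a_top_clips',a)
z=np.load('a_side.npz');im=z['im']
a=cv2.resize(im[150:310,110:300],None,fx=3.5,fy=3.5,interpolation=cv2.INTER_CUBIC);save('a_side_bench',a)
E
```

```text
(no output)
```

View pics/a_top_bench.png

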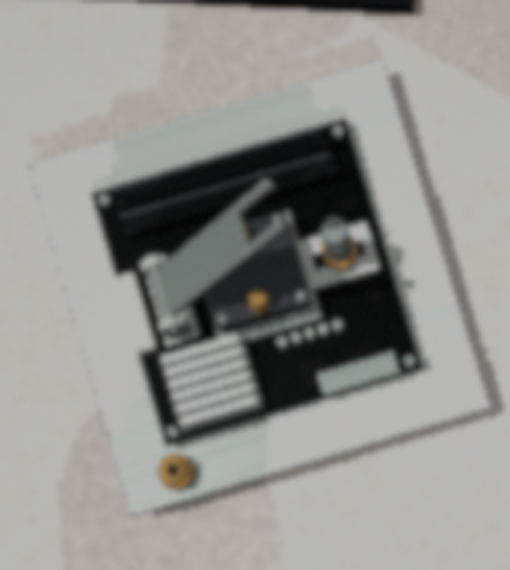

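View pics/a_side_bench.png

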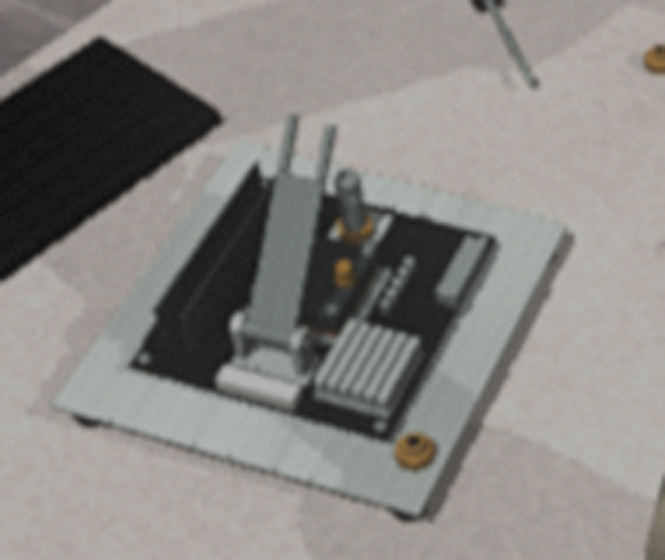

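View pics/a_top_clips.png

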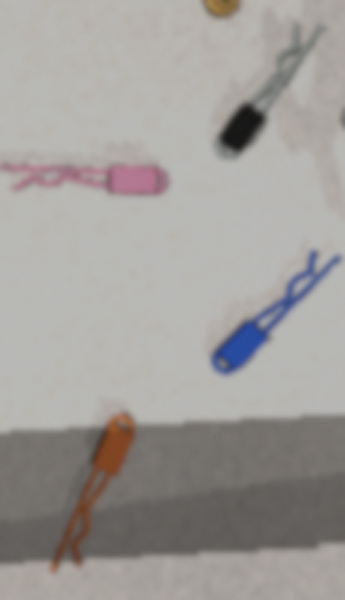

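Bench at about px (215,125) in the top view, with the hinge on the left, the post at (242,110), and the bar raised. The real clip (steel, black grip) is at about (393,178). The pink, blue and orange ones are look-alikes. Next I fit the bench pose.

```bash
python3 - <<'E'
from h import *
z=np.load('a_top.npz');im=z['im'];d=z['d']
P=cloud('top',d)
K,T=cam2world('top');print('topcam',T[:3,3]); print('sidecam',cam2world('side')[1][:3,3])
# tray-level points
m=(P[...,2]>0.012)&(P[...,2]<0.2)&(P[...,0]>0.42)&(P[...,0]<0.76)&(P[...,1]>-0.17)&(P[...,1]<0.17)
n,l,s,c=cv2.connectedComponentsWithStats(m.astype(np.uint8));i=1+np.argmax(s[1:,4]);print(s[i],c[i])
Q=P[l==i]
# tray: silhouettes of z 15-26 points
t=Q[(Q[:,2]>0.016)&(Q[:,2]<0.028)]
r=cv2.minAreaRect(t[:,:2].astype(np.float32)*1000);print(r,np.median(t[:,2]))
# table level check
print(np.median(P[180:200,320:340,2]),np.median(P[240:300,200:240,2]))
hi=Q[Q[:,2]>0.075]; print(len(hi)); 
c0=np.array(r[0])/1000
yaw=[np.deg2rad(r[2]+k) for k in (0,-90,90)]; yaw=min(yaw,key=lambda a:abs(a-np.deg2rad(16)));print(np.rad2deg(yaw))
R2=np.array([[np.cos(yaw),-np.sin(yaw)],[np.sin(yaw),np.cos(yaw)]])
B=(hi[:,:2]-c0)@R2
for k in np.argsort(B[:,1])[::6]: print(np.round(1000*np.r_[B[k],hi[k,2]],0))
E
```

```text
topcam [ 0.39159723 -0.11715461  0.82521547]
sidecam [-0.01200744  0.48184391  0.89513241]
[  140    50   153   152 15079] [215.5177399  125.03753565]
((599.56689453125, 0.5919647216796875), (240.9178924560547, 240.18858337402344), 17.495882034301758) 0.020990082962294765
-0.0004716657876347452 -0.0006275796332229633
696
17.495882034301758
[ -1. -64.  86.]
[ -6. -62.  80.]
[  1. -61.  83.]
[ -3. -60.  84.]
[ -1. -59.  86.]
[ -4. -58.  85.]
[ -8. -57.  85.]
[ -8. -56.  75.]
[  5. -55.  83.]
[  6. -53.  85.]
[  3. -52.  86.]
[ -6. -51.  78.]
[ -0. -50.  86.]
[-14. -30. 157.]
[-11. -29. 156.]
[-10. -28. 158.]
[-13. -27. 159.]
[-10. -26. 156.]
[-14. -25. 157.]
[-11. -24. 154.]
[-13. -23. 152.]
[-15. -22. 148.]
[ 14. -21. 150.]
[-15. -20. 144.]
[-15. -18. 146.]
[-15. -18. 141.]
[-15. -16. 143.]
[ 11. -15. 143.]
[-16. -14. 141.]
[-14. -13. 142.]
[ 12. -12. 140.]
[  9. -11. 140.]
[-11.  -9. 137.]
[  7.  -9. 129.]
[ 15.  -8. 134.]
[  8.  -8. 133.]
[  7.  -7. 131.]
[ 11.  -6. 131.]
[ -9.  -6. 131.]
[  7.  -6. 133.]
[ 11.  -5. 132.]
[ -8.  -4. 130.]
[ -4.  -4. 130.]
[ -6.  -3. 131.]
[ -6.  -2.
[... 441 characters left out ...]
. 110.]
[  2.  14. 111.]
[  1.  15. 109.]
[ -0.  15. 107.]
[-15.  16. 107.]
[  3.  17. 105.]
[ 11.  17. 108.]
[  5.  18. 104.]
[  9.  18. 105.]
[-11.  19. 104.]
[ -7.  20. 104.]
[ 10.  20. 103.]
[ 14.  21. 103.]
[  7.  22. 100.]
[-7. 22. 99.]
[-3. 23. 99.]
[  0.  23. 101.]
[-14.  24.  99.]
[-15.  25.  96.]
[ 8. 26. 96.]
[ 6. 26. 98.]
[-8. 27. 95.]
[-9. 28. 93.]
[-10.  28.  92.]
[12. 29. 93.]
[11. 30. 91.]
[-12.  31.  92.]
[ 0. 31. 90.]
[ 4. 32. 90.]
[ 3. 33. 88.]
[-7. 33. 90.]
[-13.  34.  86.]
[-9. 35. 86.]
[-15.  35.  82.]
[-6. 36. 84.]
[-7. 37. 82.]
[-11.  38.  83.]
[ 1. 38. 82.]
[ 5. 39. 81.]
[ 4. 40. 81.]
[-6. 40. 82.]
[-7. 41. 79.]
[ 5. 42. 77.]
[ 2. 43. 77.]
[-8. 44. 77.]
[ 8. 45. 76.]
```

```bash
cat >> h.py <<'E'
BC=np.array([0.5996,0.0006]);BY=np.deg2rad(17.5)
def b2w(x,y,z):
    c,s=np.cos(BY),np.sin(BY);return np.array([BC[0]+(c*x-s*y)/1000,BC[1]+(s*x+c*y)/1000,z/1000])
def w2b(p):
    c,s=np.cos(BY),np.sin(BY);d=np.asarray(p)[...,:2]-BC
    return np.stack([c*d[...,0]+s*d[...,1],-s*d[...,0]+c*d[...,1],np.asarray(p)[...,2]],-1)*1000
from scipy.spatial.transform import Rotation as Ro
def Rdown(yawdeg):
    a=np.deg2rad(yawdeg);return np.array([[np.cos(a),np.sin(a),0],[np.sin(a),-np.cos(a),0],[0,0,-1.]])
def delta(p,Rt,st=None):
    st=st or status.observe();R=np.array(st['tool_rot'])
    return np.round(np.r_[R.T@(np.asarray(p)-st['position'])/0.05, Ro.from_matrix(R.T@Rt).as_rotvec(degrees=True)/8],3)
E
python3 - <<'E'
from h import *
print(delta(b2w(0,10,200),Rdown(17.5)))
E
```

```text
[11.509 -7.841  0.626  0.     0.    -0.147]
```

Call:
{"fn": "send_rows", "kwargs": {
  "targets": [
    [1.0, -0.68, 0, 0, 0, 0, 0],
    [2.0, -1.36, 0, 0, 0, 0, 0],
    [3.0, -2.04, 0, 0, 0, -0.1, 0],
    [4.0, -2.72, 0, 0, 0, -0.15, 0],
    [5.0, -3.4, 0, 0, 0, -0.15, 0]
  ],
  "grip_force": 20
}}

```text
time_s: 1.23
position: [0.3477, -0.2929, 0.2316]
tool_rot: [[0.954, 0.301, 0.0], [0.301, -0.954, -0.001], [0.0, 0.001, -1.0]]
ft_force: [0.5, -0.5, 0.3]
grip_width: 0.0001
```

Call:
{"fn": "send_rows", "kwargs": {
  "targets": [
    [1.0, -0.68, 0, 0, 0, 0, 0],
    [2.0, -1.36, 0, 0, 0, 0, 0],
    [3.0, -2.04, 0, 0, 0, 0, 0],
    [4.0, -2.72, 0, 0, 0, 0, 0],
    [5.0, -3.4, 0, 0, 0, 0, 0]
  ]
}}

```text
time_s: 1.85
position: [0.535, -0.0553, 0.2315]
tool_rot: [[0.954, 0.301, 0.0], [0.301, -0.954, -0.0], [0.0, 0.0, -1.0]]
ft_force: [1.3, -0.3, -0.3]
grip_width: 0.0
```

```bash
python3 - <<'E'
from h import *
st=status.observe();print(st['time_s'],st['position'],w2b(st['position']),st['q'],st['ft_force'],st['grip_width'])
st=status.observe();im,d=vision.get_image('wrist');save('b_wrist',im);np.savez('b_wrist',im=im,d=d,pos=st['position'],R=st['tool_rot'])
print(delta(b2w(0,10,160),Rdown(17.5)))
E
```

```text
1.85 [ 0.53498936 -0.05527211  0.23149509] [-78.42133244 -33.8573791  231.49509096] [-1.85151843e+01  2.05638919e+01  7.62650803e+01 -4.96033977e-03
  8.31423593e+01  5.39633762e+01] [ 1.27606258 -0.34125936 -0.31583875] 1.9534501760687327e-05
[ 1.486 -0.786  1.428 -0.012 -0.018  0.034]
```

View pics/b_wrist.png

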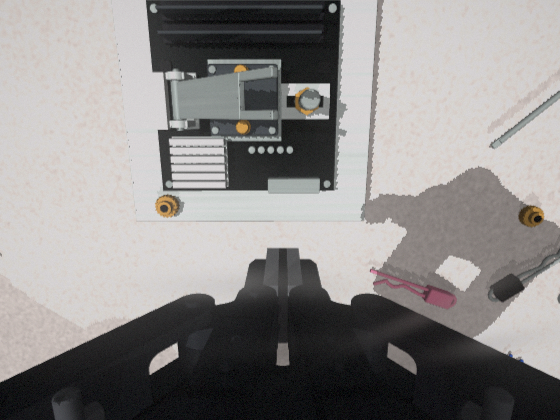

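Wrist view: the tray fills px (115–380, 0–222), the post is at (309,101), the hinge at about (180,97) and the fork at about (275,90). I'll refine the bench and post pose from the wrist depth.

```bash
python3 - <<'E'
from h import *
z=np.load('b_wrist.npz');im=z['im'];d=z['d'];st=dict(position=z['pos'],tool_rot=z['R'])
P=cloud('wrist',d,st);B=w2b(P)
print('table z',np.median(P[200:215,400:420,2][d[200:215,400:420]>0]), np.median(B[200:210,140:150,2]))
# tray edges: for image row, right edge; for col, bottom edge
m=(B[...,2]>14)&(B[...,2]<40)
for v in (120,150,180): 
    u=np.where(m[v])[0]; print('row',v,B[v,u.min()+1],B[v,u.max()-1])
for u in (150,200,250,300,350):
    v=np.where(m[:,u])[0];v=v[v<240]; print('col',u,B[v.max()-1,u])
# post
s=(np.abs(B[...,0])<20)&(B[...,1]<-40)&(B[...,1]>-75)&(B[...,2]>60)
vv,uu=np.where(s);print(uu.min(),uu.max(),vv.min(),vv.max());Q=B[s];print(len(Q),np.percentile(Q[:,2],[5,50,90,97]))
t=Q[Q[:,2]>np.percentile(Q[:,2],90)-5];print('top',t.mean(0),t.min(0),t.max(0))
print(cv2.minEnclosingCircle(t[:,:2].astype(np.float32)))
a=cv2.resize(im[60:150,150:350],None,fx=4,fy=4,interpolation=cv2.INTER_CUBIC);save('b_zoom',a)
E
```

```text
table z 0.0003565826519231208 22.196201564287335
row 120 [-17.51172616 118.68209728  21.64948224] [ -17.72898969 -281.00708027   14.64876848]
row 150 [-46.43059695 118.49148895  22.93942943] [ -46.52854005 -118.30969672   22.80691767]
row 180 [-76.76047051 118.07546948  22.43645711] [ -76.94507557 -117.3321617    21.99068717]
col 150 [-118.13773601  104.71641107   22.73326612]
col 200 [-118.46701981   52.56380602   21.73389632]
col 250 [-1.18617472e+02  4.21513317e-02  2.13291094e+01]
col 300 [-118.02285691  -52.48253794   23.39876245]
col 350 [-118.45232184 -105.09256318   22.06750846]
299 320 89 110
360 [78.21803384 86.09589106 87.12200966 87.50804597]
top [ -0.62584979 -55.85048931  86.15789834] [ -8.16570233 -63.83878287  82.77109281] [  6.97049138 -47.97881556  88.591251  ]
((-0.7675583362579346, -55.95701599121094), 7.982632637023926)
```

View pics/b_zoom.png

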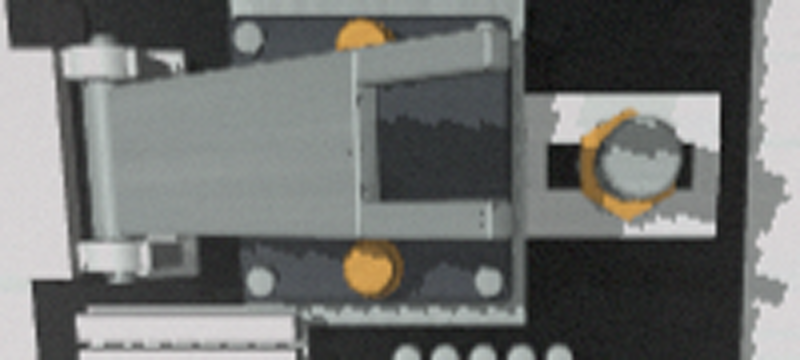

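Call:
{"fn": "send_rows", "kwargs": {
  "targets": [
    [0.75, -0.4, 0.4, 0, 0, 0, 0],
    [1.49, -0.78, 0.9, 0, 0, 0, 0],
    [1.49, -0.78, 1.55, 0, 0, 0, 0]
  ]
}}

```text
time_s: 2.28
position: [0.5947, 0.0044, 0.1529]
tool_rot: [[0.953, 0.304, 0.002], [0.304, -0.953, 0.0], [0.002, 0.0, -1.0]]
ft_force: [0.1, -0.5, -0.5]
grip_width: -0.0001
```

```bash
python3 - <<'E'
from h import *
st=status.observe();print(st['time_s'],w2b(st['position']),st['ft_force'])
for y,z in [(10,130),(8,120),(0,105),(-7,90),(-12,78),(-15,67),(-15,63)]: print(y,z,delta(b2w(0,y,z),Rdown(17.5)))
E
```

```text
2.275 [ -3.52131846   5.07398125 152.92277939] [ 0.12524513 -0.47716595 -0.45785249]
10 130 [ 0.07  -0.099  0.459  0.003 -0.011  0.022]
8 120 [ 0.07  -0.059  0.659  0.003 -0.011  0.022]
0 105 [ 0.069  0.101  0.959  0.003 -0.011  0.022]
-7 90 [ 0.068  0.241  1.259  0.003 -0.011  0.022]
-12 78 [ 0.067  0.341  1.499  0.003 -0.011  0.022]
-15 67 [ 0.067  0.401  1.719  0.003 -0.011  0.022]
-15 63 [ 0.066  0.401  1.799  0.003 -0.011  0.022]
```

Call:
{"fn": "send_rows", "kwargs": {
  "targets": [
    [0.0, 0, 0.3, 0, 0, 0, 0],
    [0.0, 0, 0.5, 0, 0, 0, 0],
    [0.0, 0.05, 0.65, 0, 0, 0, 0],
    [0.0, 0.1, 0.8, 0, 0, 0, 0],
    [0.0, 0.15, 0.95, 0, 0, 0, 0]
  ]
}}

```text
time_s: 2.9
position: [0.5958, -0.0051, 0.1064]
tool_rot: [[0.954, 0.301, 0.001], [0.301, -0.954, -0.0], [0.001, 0.001, -1.0]]
ft_force: [0.1, -0.0, 1.3]
grip_width: -0.0001
```

```bash
python3 - <<'E'
from h import *
st=status.observe();print(st['time_s'],w2b(st['position']),st['ft_force'])
for y,z in [(0,105),(-7,90),(-12,78),(-15,67),(-15,63)]: print(y,z,delta(b2w(0,y,z),Rdown(17.5)))
E
```

```text
2.9 [ -5.31840723  -4.2632716  106.44180451] [ 0.14188701 -0.03318032  1.3227944 ]
0 105 [ 0.106 -0.085  0.029  0.005 -0.007 -0.   ]
-7 90 [ 0.106  0.055  0.329  0.005 -0.007 -0.   ]
-12 78 [ 0.106  0.154  0.569  0.005 -0.007 -0.   ]
-15 67 [ 0.106  0.214  0.789  0.005 -0.007 -0.   ]
-15 63 [ 0.105  0.214  0.869  0.005 -0.007 -0.   ]
```

Pushing with about 1.3 N; continue along the arc.

Call:
{"fn": "send_rows", "kwargs": {
  "targets": [
    [0.05, 0.05, 0.2, 0, 0, 0, 0],
    [0.1, 0.1, 0.4, 0, 0, 0, 0],
    [0.1, 0.15, 0.58, 0, 0, 0, 0],
    [0.1, 0.2, 0.72, 0, 0, 0, 0],
    [0.1, 0.2, 0.79, 0, 0, 0, 0]
  ]
}}

```text
time_s: 3.52
position: [0.6033, -0.0129, 0.0663]
tool_rot: [[0.954, 0.301, -0.0], [0.301, -0.954, -0.0], [-0.0, 0.0, -1.0]]
ft_force: [-0.1, -0.8, 1.2]
grip_width: -0.0006
```

Call:
{"fn": "send_rows", "kwargs": {
  "targets": [
    [0, 0, 0.02, 0, 0, 0, 0],
    [0, 0, 0.04, 0, 0, 0, 0]
  ]
}}

```text
time_s: 3.78
position: [0.6033, -0.0127, 0.065]
tool_rot: [[0.954, 0.301, 0.0], [0.301, -0.954, -0.0], [0.0, 0.0, -1.0]]
ft_force: [-0.2, -0.9, 2.0]
grip_width: 0.0003
```

Call:
{"fn": "send_rows", "kwargs": {
  "targets": [
    [0, 0, 0.03, 0, 0, 0, 0],
    [0, 0, 0.05, 0, 0, 0, 0]
  ]
}}

```text
time_s: 4.03
position: [0.6034, -0.0127, 0.0629]
tool_rot: [[0.954, 0.301, 0.001], [0.301, -0.954, -0.0], [0.001, 0.0, -1.0]]
ft_force: [-3.2, 0.8, 9.8]
grip_width: 0.0001
```

Call:
{"fn": "send_rows", "kwargs": {
  "targets": [
    [0, 0, 0.03, 0, 0, 0, 0],
    [0, 0, 0.04, 0, 0, 0, 0]
  ]
}}

```text
time_s: 4.28
position: [0.6035, -0.0127, 0.0627]
tool_rot: [[0.954, 0.301, 0.002], [0.301, -0.954, -0.001], [0.002, 0.001, -1.0]]
ft_force: [-8.1, 0.7, 22.4]
grip_width: -0.0001
```

On the stop: z = 62.7 mm at 22 N. Now lift, then touch the post top to find the hole's height.

Call:
{"fn": "send_rows", "kwargs": {
  "targets": [
    [0, 0, -0.4, 0, 0, 0, 0],
    [0, 0, -0.85, 0, 0, 0, 0],
    [0, 0.4, -0.85, 0, 0, 0, 0],
    [0, 0.8, -0.8, 0, 0, 0, 0],
    [0, 0.8, -0.7, 0, 0, 0, 0]
  ]
}}

```text
time_s: 4.9
position: [0.6154, -0.0528, 0.0939]
tool_rot: [[0.954, 0.299, -0.001], [0.299, -0.954, 0.0], [-0.001, -0.001, -1.0]]
ft_force: [-0.3, 0.2, 0.0]
grip_width: -0.0004
```

```bash
python3 - <<'E'
from h import *
st=status.observe();print(st['time_s'],w2b(st['position']),st['ft_force'])
print(delta(b2w(-1,-56,88),Rdown(17.5)))
E
```

```text
4.9 [ -0.97164754 -55.67832916  93.86108451] [-0.28877215  0.24209041  0.02266918]
[-0.     0.007  0.117 -0.004  0.008 -0.016]
```

Call:
{"fn": "send_rows", "kwargs": {
  "targets": [
    [0, 0, 0.05, 0, 0, 0, 0],
    [0, 0, 0.08, 0, 0, 0, 0],
    [0, 0, 0.11, 0, 0, 0, 0]
  ]
}}

```text
time_s: 5.28
position: [0.6152, -0.0504, 0.0897]
tool_rot: [[0.953, 0.301, -0.0], [0.301, -0.953, 0.0], [-0.0, -0.0, -1.0]]
ft_force: [-0.0, -0.7, -0.2]
grip_width: -0.0
```

Call:
{"fn": "send_rows", "kwargs": {
  "targets": [
    [0, 0, 0.02, 0, 0, 0, 0],
    [0, 0, 0.02, 0, 0, 0, 0]
  ]
}}

```text
time_s: 5.52
position: [0.6153, -0.0506, 0.0888]
tool_rot: [[0.954, 0.301, -0.0], [0.301, -0.954, 0.0], [-0.0, -0.0, -1.0]]
ft_force: [0.6, -0.4, -0.3]
grip_width: 0.0004
```

Call:
{"fn": "send_rows", "kwargs": {
  "targets": [
    [0, 0, 0.02, 0, 0, 0, 0],
    [0, 0, 0.02, 0, 0, 0, 0]
  ]
}}

```text
time_s: 5.78
position: [0.6153, -0.0508, 0.0878]
tool_rot: [[0.954, 0.301, -0.0], [0.301, -0.954, 0.0], [-0.0, -0.0, -1.0]]
ft_force: [0.8, 0.0, 1.2]
grip_width: -0.0002
```

Call:
{"fn": "send_rows", "kwargs": {
  "targets": [
    [0, 0, 0.02, 0, 0, 0, 0],
    [0, 0, 0.02, 0, 0, 0, 0]
  ]
}}

```text
time_s: 6.02
position: [0.6153, -0.0508, 0.0867]
tool_rot: [[0.954, 0.301, -0.0], [0.301, -0.954, 0.0], [-0.0, -0.0, -1.0]]
ft_force: [0.4, -0.6, -0.2]
grip_width: -0.0001
```

Call:
{"fn": "send_rows", "kwargs": {
  "targets": [
    [0, 0, 0.02, 0, 0, 0, 0],
    [0, 0, 0.02, 0, 0, 0, 0]
  ]
}}

```text
time_s: 6.28
position: [0.6155, -0.0508, 0.0861]
tool_rot: [[0.954, 0.301, 0.001], [0.301, -0.954, -0.0], [0.0, 0.0, -1.0]]
ft_force: [0.6, 0.5, 2.6]
grip_width: 0.0001
```

Call:
{"fn": "send_rows", "kwargs": {
  "targets": [
    [0, 0, 0.015, 0, 0, 0, 0],
    [0, 0, 0.015, 0, 0, 0, 0]
  ]
}}

```text
time_s: 6.52
position: [0.6156, -0.0508, 0.086]
tool_rot: [[0.954, 0.301, 0.001], [0.301, -0.954, -0.0], [0.001, 0.001, -1.0]]
ft_force: [-1.0, -0.1, 7.9]
grip_width: 0.0002
```

Post top at z ≈ 86.2 mm, so the hole's centre is at about 72.2. Lift, check the bar, then find the clip.

Call:
{"fn": "send_rows", "kwargs": {
  "targets": [
    [0, 0, -0.5, 0, 0, 0, 60],
    [0, 0, -1.3, 0, 0, 0, 60],
    [-0.8, 0.5, -1.9, 0, 0, 0.8, 60],
    [-1.6, 1.2, -1.9, 0, 0, 1.6, 60],
    [-2.2, 2.2, -1.9, 0, 0, 2.4, 60]
  ]
}}

```text
time_s: 7.15
position: [0.5424, -0.1894, 0.1806]
tool_rot: [[0.999, -0.032, 0.0], [-0.032, -0.999, -0.0], [0.0, 0.0, -1.0]]
ft_force: [1.1, -0.6, 0.1]
grip_width: 0.0597
```

```bash
python3 - <<'E'
from h import *
z=np.load('a_top.npz');im=z['im'];d=z['d'];P=cloud('top',d)
r=vision.masks_of
m=np.zeros(d.shape,bool);m[145:195,378:422]=True
hsv=cv2.cvtColor(im,cv2.COLOR_RGB2HSV)
blk=m&(P[...,2]>0.008)&(P[...,2]<0.03); print(blk.sum(),np.median(P[blk],0))
dk=m&(hsv[...,2]<70);Q=P[dk];g=Q.mean(0);print(dk.sum(),g)
st=status.observe();print(st['time_s'],st['position'],st['ft_force'])
im,d=vision.get_image('top');save('c_top',cv2.resize(im[30:220,130:430],None,fx=2.6,fy=2.6));
np.savez('c_top',im=im,d=d)
B=w2b(cloud('top',d));s=(np.abs(B[...,0])<12)&(np.abs(B[...,1])<35)&(d>0)
print('bar z',np.percentile(B[s][:,2],[5,50,95]))
E
```

```text
210 [ 0.49698886 -0.34369039  0.01221001]
123 [ 0.48975514 -0.33817134  0.01961445]
7.15 [ 0.54243999 -0.18937489  0.18063198] [ 1.05104052 -0.58616035  0.05806113]
bar z [59.88288599 62.02453371 63.95508817]
```

View pics/c_top.png

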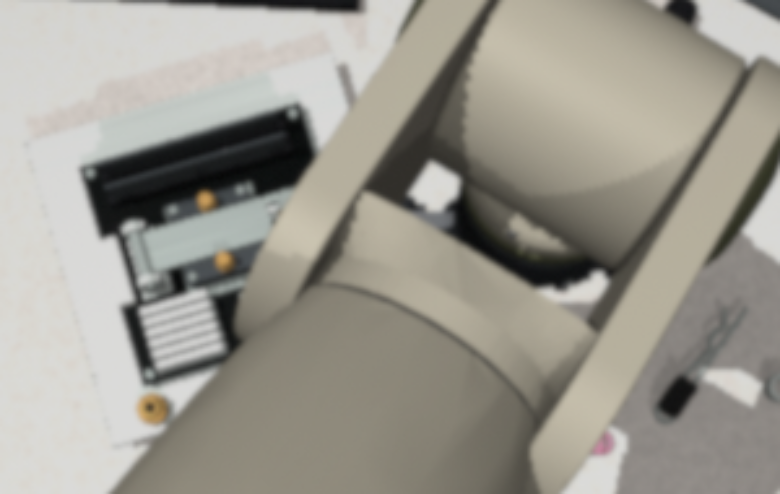

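The top view shows the bar level (z ≈ 62–63 mm). Now to a viewing pose behind the clip.

```bash
python3 - <<'E'
from h import *
print(delta([0.444,-0.307,0.15],Rdown(-37)))
E
```

```text
[-1.853  2.292  0.611  0.021 -0.006  4.326]
```

Call:
{"fn": "send_rows", "kwargs": {
  "targets": [
    [-0.6, 0.7, 0.1, 0, 0, 1.1, 60],
    [-1.2, 1.4, 0.3, 0, 0, 2.2, 60],
    [-1.85, 2.1, 0.5, 0, 0, 3.3, 60],
    [-1.85, 2.3, 0.6, 0, 0, 4.3, 60],
    [-1.85, 2.3, 0.6, 0, 0, 4.3, 60]
  ]
}}

```text
time_s: 7.82
position: [0.4473, -0.3015, 0.1496]
tool_rot: [[0.808, -0.589, -0.001], [-0.589, -0.808, 0.001], [-0.001, -0.0, -1.0]]
ft_force: [0.5, -0.6, -0.3]
grip_width: 0.0598
```

```bash
python3 - <<'E'
from h import *
st=status.observe();print(st['time_s'],st['position'],st['q'])
im,d=vision.get_image('wrist');save('d_wrist',im);np.savez('d_wrist',im=im,d=d,pos=st['position'],R=st['tool_rot'])
for r in vision.masks_of('wrist','clip_grip'):
    P=cloud('wrist',d,st)[r['pixels']&(d>0)];print(r['p'],r['extent'],np.median(P,0) if len(P) else None)
E
```

```text
7.825 [ 0.4473133  -0.30152519  0.14964868] [-4.65653179e+01  2.50220493e+01  8.36029789e+01  3.20216650e-03
  7.14224111e+01  7.95255232e+01]
0.98 [278.1, 0.9, 300.4, 156.3] [ 0.50516154 -0.35071172  0.00985386]
0.84 [160.7, 191.0, 270.0, 264.4] [ 0.45876893 -0.25783624  0.00998951]
0.74 [334.2, 337.6, 357.4, 372.0] [ 0.29479537 -0.26141075  0.01321055]
0.63 [375.6, 160.5, 414.1, 270.1] [ 0.37136824 -0.36237091  0.00905208]
```

View pics/d_wrist.png

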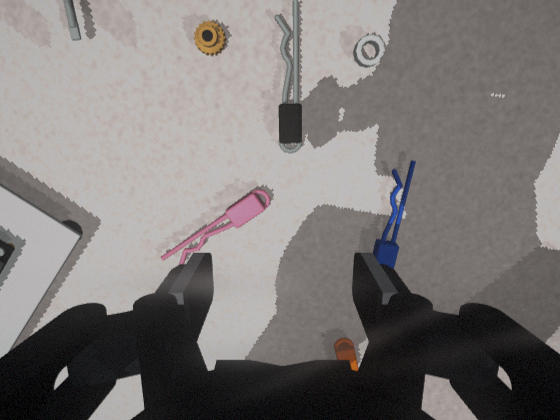

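The clip is upright ahead: grip at (290,123), straight leg on the right (≈294), bent leg on the left, eye at (290,147).

```bash
python3 - <<'E'
from h import *
z=np.load('d_wrist.npz');im=z['im'];d=z['d'];st=dict(position=z['pos'],tool_rot=z['R'])
K,T=cam2world('wrist',st)
hsv=cv2.cvtColor(im,cv2.COLOR_RGB2HSV)
m=np.zeros(d.shape,np.uint8);m[95:152,270:310]=1
dk=((hsv[...,2]<60)&(m>0)).astype(np.uint8)
n,l,s,c=cv2.connectedComponentsWithStats(dk);i=1+np.argmax(s[1:,4]);print(s[i],c[i])
def ray(u,v,zz):
    r=T[:3,:3]@np.array([(u-K[0,2])/K[0,0],(v-K[1,2])/K[1,1],1]);return T[:3,3]+r*(zz-T[2,3])/r[2]
vv,uu=np.where(l==i);pts=np.array([ray(u,v,0.014)[:2] for u,v in zip(uu,vv)])
R=st['tool_rot'];p0=st['position']
loc=lambda p:(R.T@(np.r_[p[:2],0]-np.r_[p0[:2],0]))[:2]*1000
lp=np.array([loc(p) for p in pts]);print('grip tool xy',lp.min(0),lp.max(0),cv2.minAreaRect(lp.astype(np.float32)))
print('zmedian',np.median(cloud('wrist',d,st)[l==i][:,2]))
# straight leg centre line per row
for v in range(6,100,8):
    row=im[v,285:305].astype(int).sum(1); print(v,row)
E
```

```text
[279 104  23  39 866] [290.02540416 122.61316397]
grip tool xy [44.88557155 -3.21176809] [73.4518249 13.9773772] ((59.1682014465332, 5.388852119445801), (28.55811309814453, 17.19263458251953), 0.037310048937797546)
zmedian 0.014197007099382652
6 [517 511 505 511 509 532 516 413 344 411 453 393 317 288 340 338 427 534
 531 533]
14 [493 491 484 479 490 523 528 411 337 415 444 398 318 299 357 444 552 551
 547 550]
22 [295 328 516 514 542 545 542 533 337 415 448 402 321 297 337 362 488 531
 541 532]
30 [454 426 366 311 243 287 341 459 343 421 445 401 324 296 346 336 348 445
 551 545]
38 [429 395 329 252 334 350 354 419 334 421 450 404 323 252 331 346 481 534
 540 549]
46 [285 301 300 350 539 533 543 520 333 421 446 400 324 259 357 525 535 543
 548 546]
54 [373 305 245 297 318 476 541 529 353 422 457 408 311 263 354 360 494 539
 541 548]
62 [486 347 399 431 397 341 282 348 334 426 445 401 327 259 354 425 426 546
 544 557]
70 [480 393 372 433 430 361 267 349 323 425 442 405 333 276 354 376 516 560
 549 556]
78 [356 397 442 392 333 259 346 339 327 415 442 414 335 274 337 348 433 544
 547 548]
86 [418 428 368 295 284 346 367 535 360 424 438 414 341 268 344 335 373 550
 548 547]
94 [405 343 256 296 339 502 559 539 407 415 449 407 345 278 345 355 443 554
 555 555]
```

Call:
{"fn": "send_rows", "kwargs": {
  "targets": [
    [0.6, 0.05, 0.6, 0, 0, 0, 45],
    [1.18, 0.11, 1.4, 0, 0, 0, 40],
    [1.18, 0.11, 2.2, 0, 0, 0, 40],
    [1.18, 0.11, 2.6, 0, 0, 0, 40],
    [1.18, 0.11, 2.7, 0, 0, 0, 40]
  ]
}}

```text
time_s: 8.55
position: [0.4923, -0.3391, 0.0141]
tool_rot: [[0.81, -0.587, -0.001], [-0.587, -0.81, 0.002], [-0.002, -0.0, -1.0]]
ft_force: [0.3, -0.6, -0.3]
grip_width: 0.0398
```

```bash
python3 - <<'E'
from h import *
z=np.load('d_wrist.npz');p0=z['pos'];R=z['R']
st=status.observe();print(st['time_s'],st['position'],st['ft_force'],st['grip_width'])
t=p0+R@np.array([.0592,.0054,0]);t[2]=0.002;print(t,delta(t,R))
im,d=vision.get_image('wrist');save('e_wrist',im)
E
```

```text
8.55 [ 0.49230779 -0.33910821  0.01408723] [ 0.2722265  -0.60115483 -0.2574179 ] 0.039791757370838496
[ 0.4919702  -0.34076241  0.002     ] [ 0.014  0.031  0.242 -0.001  0.009  0.023]
```

View pics/e_wrist.png

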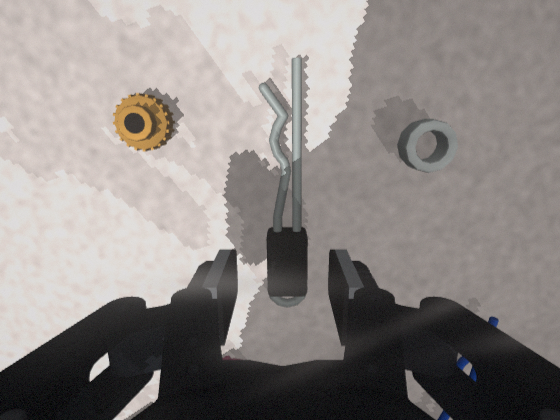

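The grip sits centred between the pads, with the pads slightly rearward in x. Descend and close.

Call:
{"fn": "send_rows", "kwargs": {
  "targets": [
    [0.02, 0.03, 0.15, 0, 0, 0.02, 40],
    [0.02, 0.03, 0.23, 0, 0, 0.02, 40],
    [0.02, 0.03, 0.23, 0, 0, 0.02, 40]
  ],
  "grip_force": 50
}}

```text
time_s: 8.98
position: [0.4921, -0.3421, 0.0037]
tool_rot: [[0.807, -0.591, 0.0], [-0.591, -0.807, -0.0], [0.0, 0.0, -1.0]]
ft_force: [-0.5, -0.6, 0.3]
grip_width: 0.04
```

Call:
{"fn": "send_rows", "kwargs": {
  "targets": [
    [0, 0, 0, 0, 0, 0, 20],
    [0, 0, 0, 0, 0, 0, 10],
    [0, 0, 0, 0, 0, 0, 10],
    [0, 0, 0, 0, 0, 0, 10]
  ]
}}

```text
time_s: 9.48
position: [0.4922, -0.3422, 0.0041]
tool_rot: [[0.807, -0.591, 0.001], [-0.591, -0.807, -0.001], [0.001, 0.0, -1.0]]
ft_force: [-0.6, 1.2, 5.4]
grip_width: 0.0164
```

Call:
{"fn": "send_rows", "kwargs": {
  "targets": [
    [0, 0, -0.1, 0, 0, 0, 10],
    [0, 0, -0.6, 0, 0, 0, 10],
    [0, 0, -1.4, 0, 0, 0, 10],
    [0, 0, -2.2, 0, 0, 0, 10],
    [0, 0, -2.6, 0, 0, 0, 10]
  ]
}}

```text
time_s: 10.1
position: [0.4923, -0.3423, 0.1358]
tool_rot: [[0.807, -0.591, 0.002], [-0.591, -0.807, -0.002], [0.002, 0.0, -1.0]]
ft_force: [-0.1, -0.3, -1.0]
grip_width: 0.0163
```

```bash
python3 - <<'E'
from h import *
st=status.observe();print(st['time_s'],st['position'],st['ft_force'],st['grip_width'],st['q'])
im,d=vision.get_image('wrist');save('f_wrist',im);np.savez('f_wrist',im=im,d=d,pos=st['position'],R=st['tool_rot'])
# target staging: clip tip 25mm short of post face, seat x = -? 
print(delta(b2w(-120,-56+4.5,120),Rdown(17.5)))
E
```

```text
10.1 [ 0.49234103 -0.3422712   0.13581149] [-0.08856117 -0.332098   -0.95279882] 0.016268457356149773 [-4.61075457e+01  3.12559737e+01  7.47866873e+01  6.57295113e-04
  7.38141666e+01  8.01327337e+01]
[-2.929 -4.257  0.334  0.024 -0.033 -6.717]
```

View pics/f_wrist.png

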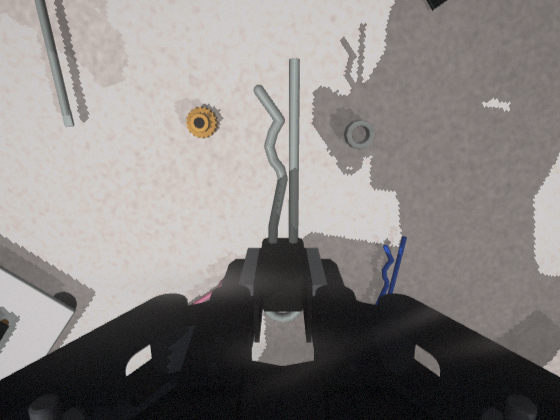

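The clip is held straight: leg from (293,240) to its tip at (294,60). I'll fit the leg in the tool frame.

```bash
cat >> h.py <<'E'
def legfit(npz,show=True):
    z=np.load(npz);im=z['im'];d=z['d'];m=vision.camera_model('wrist');K=np.array(m['camera_matrix']);T=np.array(m['T_tool_cam'])
    v,u=np.mgrid[0:420,0:560]
    P=np.stack([(u-K[0,2])/K[0,0]*d,(v-K[1,2])/K[1,1]*d,d],-1)@T[:3,:3].T+T[:3,3];P*=1000
    s=(P[...,2]>-25)&(P[...,2]<12)&(P[...,0]>18)&(P[...,0]<110)&(np.abs(P[...,1]-4.5)<4.5)&(d>0)
    return P,s,im
E
python3 - <<'E'
from h import *
P,s,im=legfit('f_wrist.npz')
for a in range(20,96,5):
    k=s&(P[...,0]>=a)&(P[...,0]<a+5)&(P[...,1]>2)
    if k.sum(): print(a,k.sum(),np.round(np.median(P[k],0),1),np.round(P[k].min(0),1),np.round(P[k].max(0),1))
# grip
g=(np.abs(P[...,0])<22)&(np.abs(P[...,1])<12)&(P[...,2]>-30)&(P[...,2]<5); print(np.round(np.median(P[g],0),1) if g.sum() else 0,g.sum(), P[g].min(0) if g.sum() else 0)
E
```

```text
20 104 [22.6  3.8 -4.9] [20.   2.1 -6.3] [25.   5.5 -3.1]
25 113 [27.6  3.8 -4.6] [25.   2.1 -6.4] [29.9  5.9 -1.9]
30 120 [32.5  3.7 -4.5] [30.1  2.1 -6.2] [34.9  5.8 -2.7]
35 122 [37.5  3.7 -4.6] [35.   2.1 -6.2] [39.9  5.8 -2.4]
40 124 [42.5  3.9 -4.7] [40.1  2.1 -6.6] [44.9  5.7 -2.8]
45 123 [47.4  4.  -4.5] [45.1  2.  -6.3] [50.   5.7 -2.5]
50 128 [52.4  3.8 -4.5] [50.  2. -6.] [54.8  5.7 -2.3]
55 130 [57.4  3.9 -4.7] [55.1  2.  -6.3] [60.   5.5 -2. ]
60 129 [62.3  3.9 -4.6] [60.   2.  -6.4] [64.9  5.5 -3. ]
65 115 [67.5  3.8 -4.9] [65.3  2.3 -6.5] [69.7  5.5 -2.3]
70 139 [72.5  4.1 -4.6] [70.   2.3 -6.5] [74.9  5.9 -1.4]
75 143 [77.5  3.8 -4.6] [75.   2.3 -6.6] [80.   5.8 -1.7]
80 147 [82.4  4.  -4.8] [80.1  2.2 -6.5] [85.   5.7 -2.8]
85 18 [85.3  3.7 -4.8] [85.1  2.3 -6.2] [85.6  5.6 -3.9]
[  4.5  -0.3 -10. ] 4281 [-21.9574902  -11.99757087 -29.99771242]
```

Call:
{"fn": "send_rows", "kwargs": {
  "targets": [
    [-0.6, -0.8, 0, 0, 0, -1.3, 10],
    [-1.2, -1.7, 0, 0, 0, -2.6, 10],
    [-1.8, -2.6, 0, 0, 0, -3.9, 10],
    [-2.4, -3.5, 0, 0, 0, -5.2, 10],
    [-2.9, -4.25, 0.3, 0, 0, -6.4, 10]
  ]
}}

```text
time_s: 10.78
position: [0.5007, -0.083, 0.1186]
tool_rot: [[0.964, 0.264, 0.001], [0.264, -0.964, -0.0], [0.001, 0.001, -1.0]]
ft_force: [1.1, -0.9, -0.7]
grip_width: 0.0158
```

```bash
python3 - <<'E'
from h import *
st=status.observe();print(st['time_s'],w2b(st['position']),st['ft_force'],st['grip_width'],st['q'])
print(delta(b2w(-115,-52,100),Rdown(17.5)))
E
```

```text
10.775 [-119.43679429  -50.03336073  118.59025786] [ 1.09517467 -0.87991067 -0.68258185] 0.015759683368484857 [-2.28039560e+01  2.42793638e+01  9.11395930e+01  7.93694922e-03
  6.45138969e+01  5.18791684e+01]
[ 0.09   0.036  0.372  0.005 -0.007 -0.273]
```

Call:
{"fn": "send_rows", "kwargs": {
  "targets": [
    [0.09, 0.04, 0.2, 0, 0, -0.27, 10],
    [0.09, 0.04, 0.37, 0, 0, -0.27, 10],
    [0.09, 0.04, 0.37, 0, 0, -0.27, 10]
  ]
}}

```text
time_s: 11.15
position: [0.5053, -0.0866, 0.0993]
tool_rot: [[0.956, 0.292, -0.001], [0.292, -0.956, 0.0], [-0.001, -0.001, -1.0]]
ft_force: [-0.2, -0.5, -0.1]
grip_width: 0.0164
```

```bash
cat > look.py <<'E'
import sys
from h import *
n=sys.argv[1]
st=status.observe();print(st['time_s'],w2b(st['position']),st['ft_force'],st['grip_width'], 'yaw',np.rad2deg(np.arctan2(st['tool_rot'][1][0],st['tool_rot'][0][0])))
im,d=vision.get_image('wrist');save(n,im);np.savez(n,im=im,d=d,pos=st['position'],R=st['tool_rot'])
P,s,im=legfit(n+'.npz')
for a in (25,40,55,70,80):
    k=s&(P[...,0]>=a)&(P[...,0]<a+5)&(P[...,1]>1.8)&(P[...,2]>-9)
    if k.sum(): print(a,k.sum(),np.round(np.median(P[k],0),1),np.round(P[k].min(0),1),np.round(P[k].max(0),1))
B=w2b(cloud('wrist',d,st))
q=(np.abs(B[...,0])<14)&(np.abs(B[...,1]+56)<14)&(B[...,2]>82)&(B[...,2]<92)
vv,uu=np.where(q);Q=P[q];print('post px',uu.min(),uu.max(),vv.min(),vv.max(),len(Q),'tool',np.median(Q,0),cv2.minEnclosingCircle(Q[:,:2].astype(np.float32)),(Q.min(0)+Q.max(0))/2)
E
python3 look.py g_wrist
```

```text
11.15 [-116.16073109  -54.80408621   99.27188192] [-0.20687553 -0.47222825 -0.07555168] 0.016445420919014773 yaw 16.972936024137518
25 108 [27.4  4.4 -4.7] [25.   2.7 -6.5] [30.   6.5 -2.4]
40 125 [42.5  4.3 -4.7] [40.1  1.9 -6.4] [44.9  6.4 -2.5]
55 132 [57.6  4.3 -4.8] [55.   2.6 -6.6] [60.   6.2 -2.5]
70 139 [72.5  4.4 -4.6] [70.2  2.6 -6.4] [75.   6.3 -2.4]
80 159 [82.5  4.3 -4.6] [80.   2.5 -6.4] [85.   6.3 -2.5]
post px 267 298 0 9 229 tool [109.00995111   0.33620079  13.6676256 ] ((110.65413665771484, 0.15822839736938477), 6.304816722869873) [109.17723383   0.15822842  14.21900977]
```

View pics/g_wrist.png

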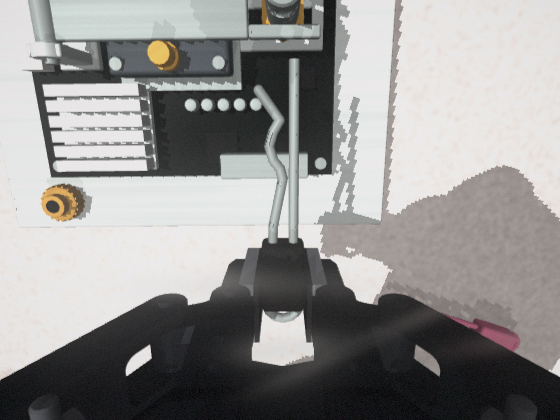

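```bash
python3 - <<'E'
from h import *
print(delta(b2w(-130,-51.9,95),Rdown(17.5)))
E
```

```text
[-0.281 -0.058  0.096 -0.002  0.004 -0.065]
```

Call:
{"fn": "send_rows", "kwargs": {
  "targets": [
    [-0.28, -0.06, 0.1, 0, 0, -0.065, 10],
    [-0.28, -0.06, 0.1, 0, 0, -0.065, 10],
    [-0.28, -0.06, 0.1, 0, 0, -0.065, 10]
  ]
}}

```text
time_s: 11.58
position: [0.4919, -0.0875, 0.0955]
tool_rot: [[0.953, 0.302, 0.001], [0.302, -0.953, -0.0], [0.001, 0.001, -1.0]]
ft_force: [0.5, -0.4, -0.1]
grip_width: 0.0167
```

```bash
python3 look.py h_wrist; python3 -c "
from h import *
im=np.load('h_wrist.npz')['im'];save('h_zoom',cv2.resize(im[0:130,200:360],None,fx=4,fy=4,interpolation=cv2.INTER_CUBIC))"
```

```text
11.575 [-129.20175975  -51.61123238   95.52808534] [ 0.49167271 -0.38433129 -0.08184293] 0.01674635674946424 yaw 17.571796300869064
25 112 [27.6  4.4 -4.8] [25.   2.7 -6.6] [30.   6.5 -2.4]
40 125 [42.5  4.3 -4.7] [40.1  1.9 -6.2] [45.   6.4 -2.8]
55 132 [57.6  4.2 -4.4] [55.   2.6 -6.4] [60.   6.2 -2.7]
70 141 [72.8  4.4 -4.6] [70.2  2.6 -6.1] [75.   6.4 -2. ]
80 158 [82.5  4.3 -4.7] [80.1  2.5 -6.4] [84.9  6.4 -1.1]Traceback (most recent call last):
  File "look.py", line 12, in <module>
    vv,uu=np.where(q);Q=P[q];print('post px',uu.min(),uu.max(),vv.min(),vv.max(),len(Q),'tool',np.median(Q,0),cv2.minEnclosingCircle(Q[:,:2].astype(np.float32)),(Q.min(0)+Q.max(0))/2)
                                             ~~~~~~^^
    return umr_minimum(a, axis, None, out, keepdims, initial, where)
ValueError: zero-size array to reduction operation minimum which has no identity
```

View pics/h_zoom.png

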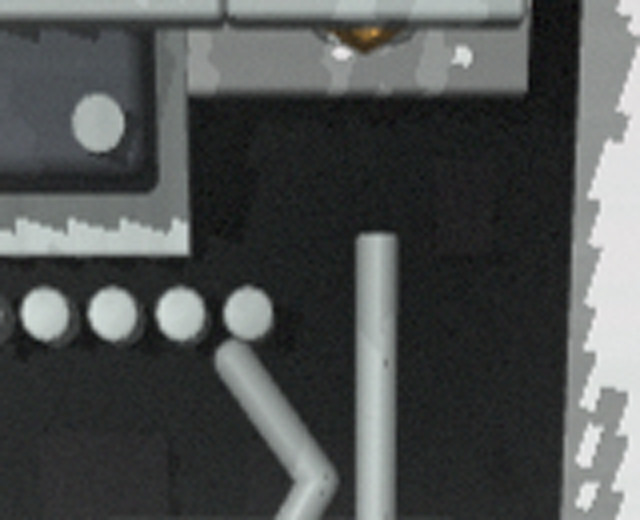

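```bash
python3 - <<'E'
from h import *
print(delta(b2w(-106,-51.8,115),Rdown(17.5)))
E
```

```text
[ 0.463  0.007 -0.39   0.005 -0.006  0.011]
```

Call:
{"fn": "send_rows", "kwargs": {
  "targets": [
    [0.1, 0, -0.39, 0, 0, 0, 10],
    [0.46, 0, -0.39, 0, 0, 0, 10],
    [0.46, 0, -0.39, 0, 0, 0, 10],
    [0.46, 0, -0.39, 0, 0, 0, 10]
  ]
}}

```text
time_s: 12.12
position: [0.5129, -0.08, 0.1144]
tool_rot: [[0.953, 0.303, -0.001], [0.303, -0.953, 0.0], [-0.001, -0.0, -1.0]]
ft_force: [0.2, -0.6, -0.9]
grip_width: 0.0166
```

```bash
python3 look.py i_wrist; python3 -c "
from h import *
im=np.load('i_wrist.npz')['im'];save('i_zoom',cv2.resize(im[0:130,200:360],None,fx=4,fy=4,interpolation=cv2.INTER_CUBIC))"
```

```text
12.125 [-106.94039898  -50.74738175  114.36240587] [ 0.2019427  -0.56037479 -0.88275423] 0.0165939086919989 yaw 17.641744855675288
25 111 [27.6  4.4 -4.7] [25.   2.7 -6.2] [30.   6.6 -1.6]
40 125 [42.4  4.3 -4.7] [40.1  1.9 -6.2] [44.9  6.4 -2.4]
55 131 [57.6  4.2 -4.8] [55.   2.6 -6.5] [60.   6.2 -2.6]
70 143 [72.8  4.4 -4.7] [70.2  2.6 -6.4] [75.   6.4 -2.5]
80 160 [82.6  4.3 -4.5] [80.   2.5 -6.4] [85.   6.3 -2.5]
post px 277 312 1 42 1153 tool [106.10389292   5.28965455  28.14905595] ((106.30001068115234, 5.465361595153809), 8.113668441772461) [106.24983415   5.51489247  28.93839403]
```

View pics/i_zoom.png

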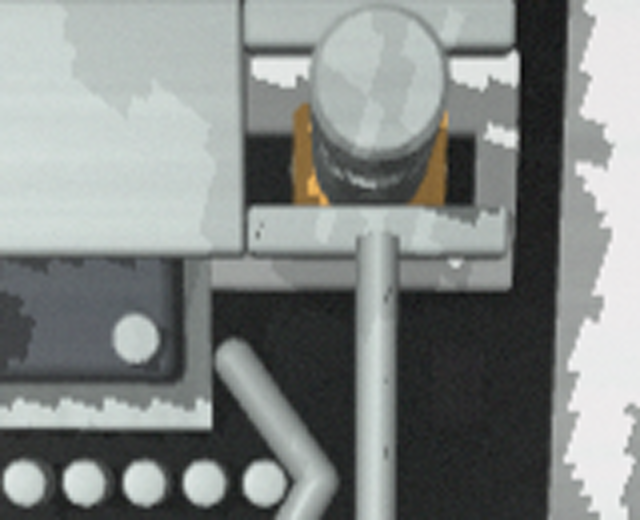

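The fork straddles the post (zoom (380,80)). The leg is about 1 mm left of the post centre and the gap is about 13 mm. Lower to hole height, keeping back.

```bash
cat > tgt.py <<'E'
import sys
from h import *
x,y,z=map(float,sys.argv[1:4]);yw=float(sys.argv[4]) if len(sys.argv)>4 else 17.5
st=status.observe();print(st['time_s'],np.round(w2b(st['position']),2),'F bench',np.round(Ro.from_euler('z',-17.5,degrees=True).apply(st['ft_force']),1),'T',np.round(st['wrist_torque'],2),st['grip_width'])
print(delta(b2w(x,y,z),Rdown(yw),st))
E
python3 tgt.py -108 -51.7 69.25
```

```text
12.175 [-107.04  -50.77  114.38] F bench [-0.7  0.4 -1. ] T [-0.   -0.02 -0.02] 0.016483349166517537
[-0.019  0.019  0.903 -0.003  0.005  0.016]
```

Call:
{"fn": "send_rows", "kwargs": {
  "targets": [
    [-0.02, 0.02, 0.3, 0, 0, 0.016, 10],
    [-0.02, 0.02, 0.6, 0, 0, 0.016, 10],
    [-0.02, 0.02, 0.8, 0, 0, 0.016, 10],
    [-0.02, 0.02, 0.9, 0, 0, 0.016, 10],
    [-0.02, 0.02, 0.9, 0, 0, 0.016, 10]
  ]
}}

```text
time_s: 12.8
position: [0.5125, -0.0813, 0.0695]
tool_rot: [[0.954, 0.301, -0.0], [0.301, -0.954, 0.0], [-0.0, -0.0, -1.0]]
ft_force: [-0.3, -0.6, -0.7]
grip_width: 0.0164
```

```bash
python3 tgt.py -98 -51.7 69.25
```

```text
12.8 [-107.64  -51.9    69.53] F bench [-0.5 -0.5 -0.7] T [-0.03  0.01  0.  ] 0.01636161078506004
[ 0.193 -0.004  0.006 -0.001  0.002  0.001]
```

Call:
{"fn": "send_rows", "kwargs": {
  "targets": [
    [0.1, -0.004, 0.006, 0, 0, 0, 10],
    [0.19, -0.004, 0.006, 0, 0, 0, 10],
    [0.19, -0.004, 0.006, 0, 0, 0, 10]
  ]
}}

```text
time_s: 13.18
position: [0.5221, -0.0781, 0.0695]
tool_rot: [[0.954, 0.301, 0.001], [0.301, -0.954, -0.0], [0.001, 0.0, -1.0]]
ft_force: [0.4, -0.3, -0.9]
grip_width: 0.0164
```

```bash
python3 tgt.py -94 -51.7 69.25
```

```text
13.175 [-97.59 -51.71  69.45] F bench [ 0.3 -0.4 -0.9] T [-0.03 -0.   -0.01] 0.016430264388221136
[ 0.072 -0.     0.004  0.003 -0.004  0.004]
```

Approach in small steps, watching the force.

Call:
{"fn": "send_rows", "kwargs": {
  "targets": [
    [0.04, 0, 0.004, 0, 0, 0, 10],
    [0.08, 0, 0.004, 0, 0, 0, 10]
  ]
}}

```text
time_s: 13.42
position: [0.5255, -0.0769, 0.0691]
tool_rot: [[0.954, 0.301, -0.0], [0.301, -0.954, 0.0], [-0.0, -0.0, -1.0]]
ft_force: [0.2, -0.3, -0.1]
grip_width: 0.0164
```

Call:
{"fn": "send_rows", "kwargs": {
  "targets": [
    [0.03, 0, 0, 0, 0, 0, 10],
    [0.04, 0, 0, 0, 0, 0, 10]
  ]
}}

```text
time_s: 13.68
position: [0.5274, -0.0763, 0.0691]
tool_rot: [[0.954, 0.301, 0.0], [0.301, -0.954, -0.0], [0.0, 0.0, -1.0]]
ft_force: [0.5, -0.1, -0.0]
grip_width: 0.0164
```

```bash
python3 tgt.py -90 -51.7 69.25
```

```text
13.675 [-91.99 -51.68  69.06] F bench [ 0.5 -0.2 -0. ] T [-0.03 -0.01 -0.05] 0.016362626083349152
[ 0.04   0.001 -0.004  0.    -0.     0.002]
```

Call:
{"fn": "send_rows", "kwargs": {
  "targets": [
    [0.03, 0, -0.003, 0, 0, 0, 10],
    [0.04, 0, -0.003, 0, 0, 0, 10]
  ]
}}

```text
time_s: 13.92
position: [0.5293, -0.0757, 0.0693]
tool_rot: [[0.954, 0.301, 0.0], [0.301, -0.954, -0.0], [0.0, 0.0, -1.0]]
ft_force: [0.2, -0.1, -0.8]
grip_width: 0.0164
```

Call:
{"fn": "send_rows", "kwargs": {
  "targets": [
    [0.03, 0, 0, 0, 0, 0, 10],
    [0.04, 0, 0, 0, 0, 0, 10]
  ]
}}

```text
time_s: 14.18
position: [0.5312, -0.0751, 0.0692]
tool_rot: [[0.954, 0.301, 0.0], [0.301, -0.954, -0.0], [0.0, 0.0, -1.0]]
ft_force: [-0.3, 0.7, 0.3]
grip_width: 0.0163
```

```bash
python3 tgt.py -84 -51.7 69.25; python3 -c "
from h import *
im,d=vision.get_image('wrist');save('j_zoom',cv2.resize(im[0:130,200:360],None,fx=4,fy=4,interpolation=cv2.INTER_CUBIC))"
```

```text
14.175 [-87.98 -51.67  69.23] F bench [-0.1  0.7  0.3] T [ 0.03  0.04 -0.03] 0.01634629494888143
[ 0.08   0.001 -0.     0.    -0.     0.002]
```

View pics/j_zoom.png

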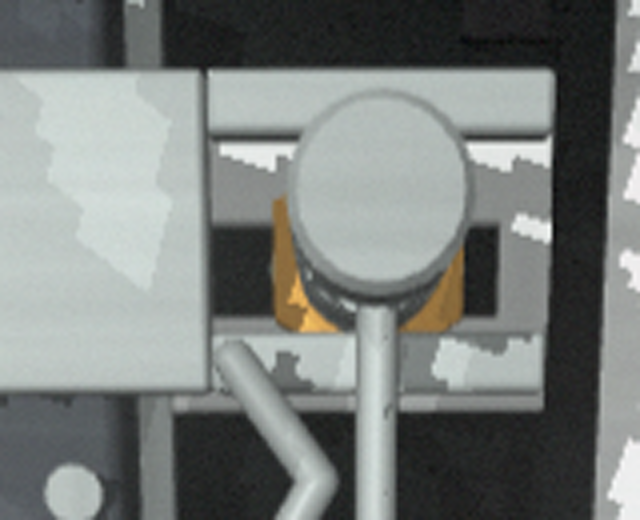

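The leg has entered the post's hole, at col 377 against the post centre at 380, with no force. Keep sliding.

Call:
{"fn": "send_rows", "kwargs": {
  "targets": [
    [0.04, 0, 0, 0, 0, 0, 10],
    [0.08, 0, 0, 0, 0, 0, 10],
    [0.12, 0, 0, 0, 0, 0, 10]
  ]
}}

```text
time_s: 14.6
position: [0.537, -0.0733, 0.0693]
tool_rot: [[0.954, 0.301, 0.0], [0.301, -0.954, -0.0], [0.0, 0.0, -1.0]]
ft_force: [-0.1, -0.4, -0.4]
grip_width: 0.0163
```

Call:
{"fn": "send_rows", "kwargs": {
  "targets": [
    [0.04, 0, 0, 0, 0, 0, 10],
    [0.08, 0, 0, 0, 0, 0, 10],
    [0.12, 0, 0, 0, 0, 0, 10]
  ]
}}

```text
time_s: 14.98
position: [0.5427, -0.0715, 0.0692]
tool_rot: [[0.954, 0.301, 0.0], [0.301, -0.954, -0.0], [0.0, 0.0, -1.0]]
ft_force: [0.7, 0.5, -0.1]
grip_width: 0.0165
```

```bash
python3 tgt.py -70 -51.7 69.25
```

```text
14.975 [-75.92 -51.67  69.21] F bench [ 0.8  0.3 -0.1] T [-0.02 -0.03 -0.02] 0.01650990616065834
[ 0.118  0.001 -0.001  0.    -0.     0.001]
```

Call:
{"fn": "send_rows", "kwargs": {
  "targets": [
    [0.03, 0, 0, 0, 0, 0, 10],
    [0.06, 0, 0, 0, 0, 0, 10]
  ],
  "grip_force": 70
}}

```text
time_s: 15.22
position: [0.5453, -0.0705, 0.0691]
tool_rot: [[0.954, 0.301, -0.001], [0.301, -0.954, 0.0], [-0.001, -0.0, -1.0]]
ft_force: [-1.4, 0.1, -0.6]
grip_width: 0.0156
```

Call:
{"fn": "send_rows", "kwargs": {
  "targets": [
    [0.03, 0, 0, 0, 0, 0, 10],
    [0.06, 0, 0, 0, 0, 0, 10]
  ]
}}

```text
time_s: 15.48
position: [0.5474, -0.0693, 0.0688]
tool_rot: [[0.954, 0.301, -0.003], [0.301, -0.954, 0.001], [-0.002, -0.002, -1.0]]
ft_force: [-5.1, 2.8, -1.0]
grip_width: 0.0158
```

Call:
{"fn": "send_rows", "kwargs": {
  "targets": [
    [0.02, 0, 0, 0, 0, 0, 10],
    [0.04, 0, 0, 0, 0, 0, 10]
  ]
}}

```text
time_s: 15.72
position: [0.5486, -0.0688, 0.0686]
tool_rot: [[0.954, 0.301, -0.005], [0.301, -0.954, 0.001], [-0.004, -0.002, -1.0]]
ft_force: [-4.4, 1.5, -1.0]
grip_width: 0.0161
```

Call:
{"fn": "send_rows", "kwargs": {
  "targets": [
    [0.02, 0, 0, 0, 0, 0, 10],
    [0.04, 0, 0, 0, 0, 0, 10]
  ]
}}

```text
time_s: 15.98
position: [0.5512, -0.068, 0.0688]
tool_rot: [[0.954, 0.301, -0.003], [0.301, -0.954, 0.001], [-0.002, -0.002, -1.0]]
ft_force: [-5.1, 1.6, 0.1]
grip_width: 0.0156
```

```bash
python3 tgt.py -54 -51.7 69.25; python3 -c "
from h import *
im,d=vision.get_image('wrist');save('k_zoom',cv2.resize(im[0:200,180:380],None,fx=3,fy=3,interpolation=cv2.INTER_CUBIC))"
```

```text
15.975 [-66.83 -50.87  68.78] F bench [-4.4  3.1  0.1] T [0.33 0.93 0.21] 0.015598865299989408
[ 0.257  0.017 -0.01  -0.013  0.017  0.004]
```

View pics/k_zoom.png

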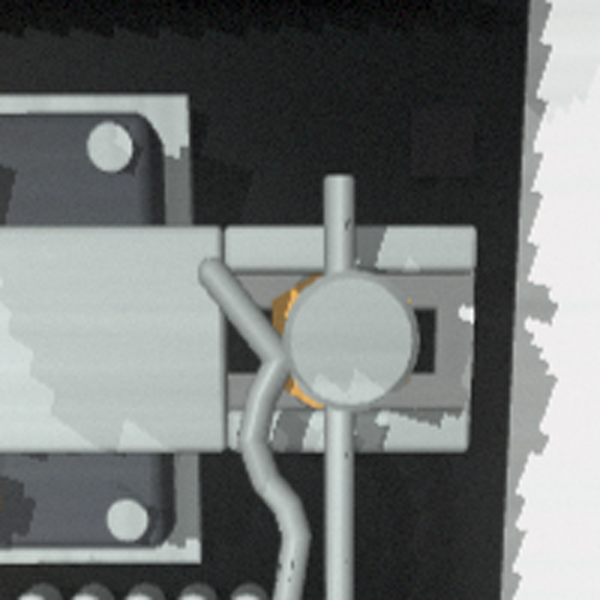

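The leg is through and the throat rides beside the post at about 5 N. Push on to the snap.

Call:
{"fn": "send_rows", "kwargs": {
  "targets": [
    [0.02, 0, 0, 0, 0, 0, 10],
    [0.04, 0, 0, 0, 0, 0, 10]
  ]
}}

```text
time_s: 16.27
position: [0.5538, -0.0674, 0.0691]
tool_rot: [[0.954, 0.301, -0.001], [0.301, -0.954, 0.001], [-0.001, -0.001, -1.0]]
ft_force: [-1.1, 4.8, -0.5]
grip_width: 0.0154
```

Call:
{"fn": "send_rows", "kwargs": {
  "targets": [
    [0.02, 0, 0, 0, 0, 0, 10],
    [0.04, 0, 0, 0, 0, 0, 10]
  ]
}}

```text
time_s: 16.52
position: [0.5565, -0.0669, 0.0693]
tool_rot: [[0.954, 0.301, 0.001], [0.301, -0.954, 0.001], [0.001, -0.0, -1.0]]
ft_force: [0.3, 1.4, -1.0]
grip_width: 0.0154
```

Call:
{"fn": "send_rows", "kwargs": {
  "targets": [
    [0.02, 0, 0, 0, 0, 0, 10],
    [0.04, 0, 0, 0, 0, 0, 10]
  ]
}}

```text
time_s: 16.77
position: [0.5585, -0.0662, 0.0693]
tool_rot: [[0.954, 0.301, 0.001], [0.301, -0.954, 0.001], [0.002, -0.0, -1.0]]
ft_force: [1.4, 5.2, -1.3]
grip_width: 0.0158
```

```bash
python3 tgt.py -54 -51.7 69.25
```

```text
16.775 [-59.33 -51.39  69.33] F bench [ 2.9  4.5 -1.3] T [ 1.04 -0.08  0.31] 0.015761322284362653
[ 0.107  0.006  0.002 -0.002 -0.011  0.003]
```

Call:
{"fn": "send_rows", "kwargs": {
  "targets": [
    [0.02, 0, 0, 0, 0, 0, 10],
    [0.04, 0, 0, 0, 0, 0, 10]
  ]
}}

```text
time_s: 17.02
position: [0.5602, -0.0656, 0.0693]
tool_rot: [[0.954, 0.301, 0.001], [0.301, -0.954, 0.001], [0.001, -0.0, -1.0]]
ft_force: [-0.5, 5.3, 0.2]
grip_width: 0.0158
```

Call:
{"fn": "send_rows", "kwargs": {
  "targets": [
    [0.02, 0, 0, 0, 0, 0, 10],
    [0.03, 0, 0, 0, 0, 0, 10]
  ]
}}

```text
time_s: 17.27
position: [0.5614, -0.0655, 0.0693]
tool_rot: [[0.954, 0.301, 0.0], [0.301, -0.954, 0.0], [0.0, -0.0, -1.0]]
ft_force: [-1.0, 4.3, -0.7]
grip_width: 0.0156
```

```bash
python3 tgt.py -54 -51.7 69.25; python3 -c "
from h import *
im,d=vision.get_image('wrist');save('l_zoom',cv2.resize(im[0:200,180:380],None,fx=3,fy=3,interpolation=cv2.INTER_CUBIC))"
```

```text
17.275 [-56.31 -51.59  69.27] F bench [ 0.3  4.4 -0.7] T [0.77 0.16 0.27] 0.015573346381137148
[ 0.046  0.002  0.    -0.    -0.003  0.002]
```

View pics/l_zoom.png

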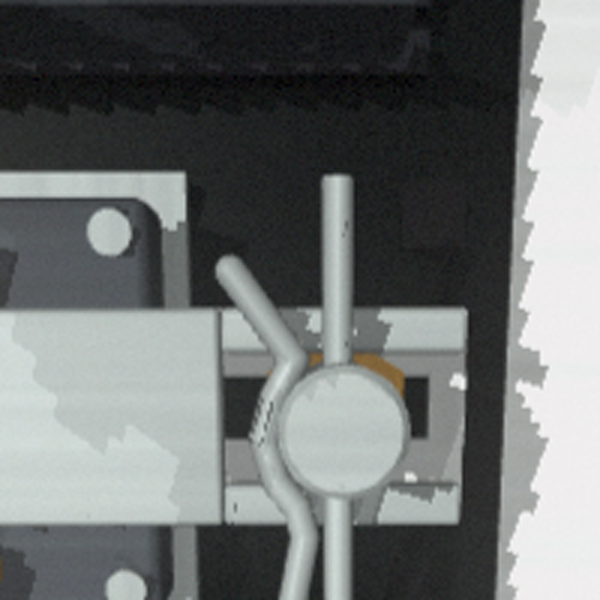

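Call:
{"fn": "send_rows", "kwargs": {
  "targets": [
    [0.02, 0, 0, 0, 0, 0, 10],
    [0.02, 0, 0, 0, 0, 0, 10]
  ]
}}

```text
time_s: 17.58
position: [0.5623, -0.0655, 0.0693]
tool_rot: [[0.954, 0.301, 0.0], [0.301, -0.954, -0.0], [0.0, 0.0, -1.0]]
ft_force: [-0.1, 4.2, -0.4]
grip_width: 0.0156
```

```bash
python3 tgt.py -54 -51.7 69.25
```

```text
17.575 [-55.39 -51.79  69.27] F bench [ 1.2  4.1 -0.4] T [0.68 0.05 0.25] 0.015598927633942107
[ 0.028 -0.002  0.     0.002 -0.003  0.   ]
```

Call:
{"fn": "send_rows", "kwargs": {
  "targets": [
    [0.02, 0, 0, 0, 0, 0, 10],
    [0.02, 0, 0, 0, 0, 0, 10]
  ]
}}

```text
time_s: 17.82
position: [0.5631, -0.0652, 0.0692]
tool_rot: [[0.954, 0.301, -0.0], [0.301, -0.954, -0.0], [-0.0, 0.0, -1.0]]
ft_force: [-1.3, 3.7, -1.3]
grip_width: 0.0157
```

```bash
python3 tgt.py -54 -51.7 69.25
```

```text
17.825 [-54.59 -51.76  69.22] F bench [-0.1  3.9 -1.3] T [0.53 0.21 0.13] 0.015672386562195027
[ 0.012 -0.001 -0.001  0.001  0.001  0.001]
```

Call:
{"fn": "send_rows", "kwargs": {
  "targets": [
    [0.02, 0, 0, 0, 0, 0, 10],
    [0.02, 0, 0, 0, 0, 0, 10]
  ]
}}

```text
time_s: 18.08
position: [0.5638, -0.0648, 0.0691]
tool_rot: [[0.954, 0.301, -0.001], [0.301, -0.954, -0.0], [-0.001, -0.0, -1.0]]
ft_force: [-2.2, 2.3, -1.1]
grip_width: 0.0157
```

```bash
python3 tgt.py -54 -51.7 69.25
```

```text
18.075 [-53.78 -51.66  69.14] F bench [-1.4  2.8 -1.1] T [0.43 0.47 0.16] 0.015732061615773077
[-0.004  0.001 -0.002 -0.001  0.004  0.001]
```

Home: the pull-in is gone and the push just started to rise, with no springing back. Release.

Call:
{"fn": "send_rows", "kwargs": {
  "targets": [
    [0, 0, 0, 0, 0, 0, 20],
    [0, 0, 0, 0, 0, 0, 28],
    [0, 0, 0, 0, 0, 0, 36],
    [0, 0, 0, 0, 0, 0, 36]
  ]
}}

```text
time_s: 18.58
position: [0.5642, -0.0649, 0.0693]
tool_rot: [[0.954, 0.301, 0.0], [0.301, -0.954, -0.0], [0.0, 0.0, -1.0]]
ft_force: [-0.6, 0.1, -0.1]
grip_width: 0.0363
```

```bash
python3 tgt.py -54 -51.7 69.25;  python3 -c "
from h import *
im,d=vision.get_image('wrist');save('m_wrist',im)"
```

```text
18.575 [-53.46 -51.85  69.32] F bench [-0.6  0.3 -0.1] T [-0.06  0.01  0.04] 0.03627030093948981
[-0.011 -0.003  0.001  0.002 -0.003  0.   ]
```

View pics/m_wrist.png

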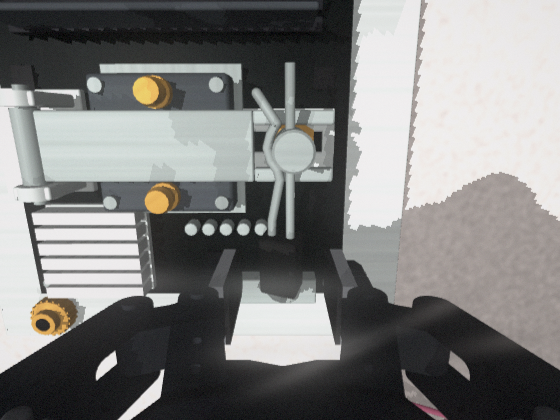

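Released: the clip stays around the post, its grip free between the pads ((283,268), pads at 233 and 332). Lift straight up.

Call:
{"fn": "send_rows", "kwargs": {
  "targets": [
    [0, 0, -0.2, 0, 0, 0, 40],
    [0, 0, -0.6, 0, 0, 0, 40],
    [0, 0, -1.2, 0, 0, 0, 40],
    [-0.8, 0, -2.0, 0, 0, 0, 40],
    [-1.2, 0, -2.4, 0, 0, 0, 40]
  ]
}}

```text
time_s: 19.25
position: [0.5061, -0.0832, 0.1918]
tool_rot: [[0.954, 0.301, 0.003], [0.301, -0.954, -0.001], [0.002, 0.002, -1.0]]
ft_force: [-0.1, -0.2, -0.4]
grip_width: 0.0399
```

```bash
python3 - <<'E'
from h import *
st=status.observe();print(st['time_s'],w2b(st['position']),st['ft_force'])
im,d=vision.get_image('wrist');B=w2b(cloud('wrist',d,st));save('n_wrist',im);save('n_zoom',cv2.resize(im[40:240,200:360],None,fx=3,fy=3,interpolation=cv2.INTER_CUBIC))
s=(np.abs(B[...,0])<10)&(np.abs(B[...,1])<35);print('bar z',np.percentile(B[s][:,2],[5,50,95]))
g=(B[...,0]<-12)&(B[...,0]>-80)&(np.abs(B[...,1]+53)<18)&(B[...,2]>57);
for a in range(-75,-10,8):
    k=g&(B[...,0]>=a)&(B[...,0]<a+8)
    if k.sum():print(a,k.sum(),np.round(np.median(B[k],0),1),np.round(B[k].min(0),1),np.round(B[k].max(0),1))
im,d=vision.get_image('side');save('n_side',cv2.resize(im[150:310,110:300],None,fx=3.5,fy=3.5,interpolation=cv2.INTER_CUBIC))
E
```

```text
19.25 [-114.40476645  -51.79364519  191.83342046] [-0.10104043 -0.16966526 -0.39442193]
bar z [62.01985573 63.26099604 64.45683994]
-75 159 [-69.6 -53.4  62. ] [-74.9 -60.4  57. ] [-67.  -41.8  67.5]
-67 279 [-63.  -51.1  65.2] [-67.  -61.2  57.1] [-59.2 -41.2  69.1]
-59 297 [-54.9 -51.1  66.8] [-58.9 -61.1  58.5] [-51.3 -41.3  70.6]
-51 1278 [-48.6 -51.5 334.8] [-50.7 -61.   59.3] [-43.4 -41.4 334.8]
-43 197 [-40.6 -51.2  66.5] [-42.9 -60.9  58.1] [-35.1 -41.6  72.4]
-35 129 [-30.9 -49.7  66.4] [-35.  -57.1  63. ] [-27.1 -45.3  70.5]
-27 143 [-23.  -53.3  68.4] [-27.  -57.   64.2] [-19.  -46.8  71.4]
-19 349 [-14.2 -53.3  63.6] [-19.  -70.8  60.5] [-12.  -35.2  72.8]
```

View pics/n_wrist.png

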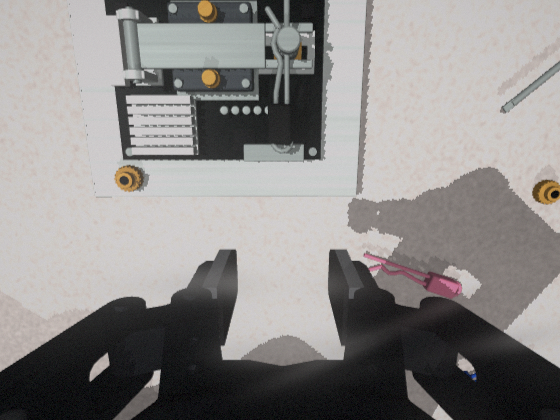

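View pics/n_side.png

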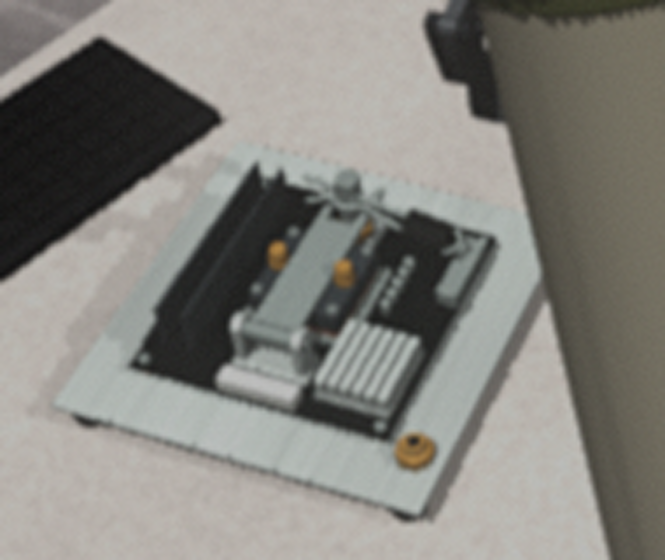

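View pics/n_zoom.png

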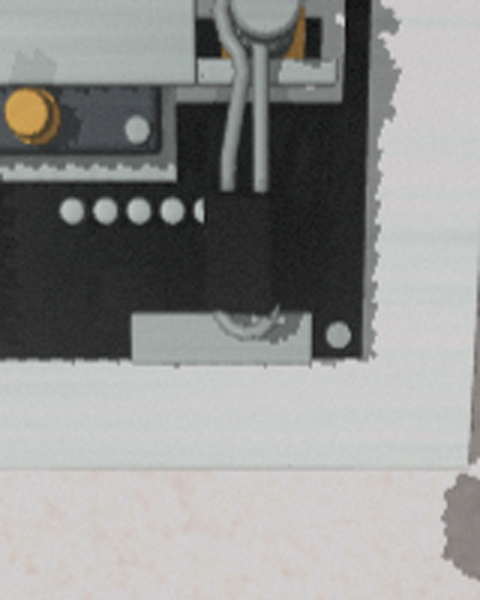

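```bash
python3 - <<'E'
from h import *
st=status.observe()
im,d=vision.get_image('wrist');B=w2b(cloud('wrist',d,st));hsv=cv2.cvtColor(im,cv2.COLOR_RGB2HSV)
# black grip by height
k=(B[...,2]>57)&(B[...,2]<85)&(B[...,0]<-37)&(B[...,0]>-90)&(np.abs(B[...,1]+52)<14)
print('grip/eye x',np.percentile(B[k][:,0],[1,99]),'y',np.percentile(B[k][:,1],[1,99]))
k=(B[...,2]>60)&(B[...,0]>10)&(B[...,0]<50)&(np.abs(B[...,1]+52)<20)
for a in range(10,46,5):
    q=k&(B[...,0]>=a)&(B[...,0]<a+5)
    if q.sum():print(a,q.sum(),np.round(np.median(B[q],0),1),np.round(B[q].min(0),1),np.round(B[q].max(0),1))
E
```

```text
grip/eye x [-76.01708375 -37.91868631] y [-60.93298288 -41.38188791]
10 384 [ 12.3 -49.8  63.5] [ 10.  -71.8  61.1] [ 14.9 -32.   78.5]
15 113 [ 17.4 -46.5  74.7] [ 15.  -56.6  71.8] [ 20.  -40.4  79.6]
20 69 [ 21.6 -54.5  78.2] [ 20.  -56.5  71. ] [ 24.8 -40.4  80.2]
25 2 [ 25.1 -56.2  77.6] [ 25.  -56.5  77.3] [ 25.2 -55.9  77.9]
```

Call:
{"fn": "send_rows", "kwargs": {
  "targets": [
    [0.5, 0, 0, 0, 0, 0, 40],
    [0.9, 0, 0, 0, 0, 0, 40],
    [0.9, 0, 0, 0, 0, 0, 40],
    [0.9, 0, 0, 0, 0, 0, 40]
  ]
}}

```text
time_s: 19.9
position: [0.5494, -0.0691, 0.1885]
tool_rot: [[0.954, 0.301, -0.002], [0.301, -0.954, 0.0], [-0.001, -0.001, -1.0]]
ft_force: [-0.4, -0.3, 0.5]
grip_width: 0.0397
```

```bash
python3 - <<'E'
from h import *
st=status.observe();print(st['time_s'],w2b(st['position']))
im,d=vision.get_image('wrist');B=w2b(cloud('wrist',d,st));save('o_zoom',cv2.resize(im[0:220,200:370],None,fx=2.7,fy=2.7,interpolation=cv2.INTER_CUBIC))
k=(B[...,2]>66)&(B[...,0]>10)&(B[...,0]<50)&(np.abs(B[...,1]+52)<20)
print('tip x',np.percentile(B[k][:,0],[99.5,100]))
p=(B[...,2]>83)&(B[...,2]<91)&(np.hypot(B[...,0],B[...,1]+56)<13);print('post',B[p].mean(0))
k=(B[...,2]>55)&(B[...,2]<85)&(B[...,0]<-25)&(B[...,0]>-95)&(np.abs(B[...,1]+52)<14)&(hsv:=cv2.cvtColor(im,cv2.COLOR_RGB2HSV))[...,2].__lt__(70)
print('grip',B[k].mean(0),np.percentile(B[k][:,0],[2,98]),k.sum())
E
```

```text
19.9 [-68.88555838 -51.41020029 188.45201478]
tip x [49.96125599 49.98787111]
post [ -0.51875239 -55.89411211  86.15504701]
grip [-52.91941783 -51.3029085   66.37607519] [-68.43606374 -37.39943235] 977
```

View pics/o_zoom.png

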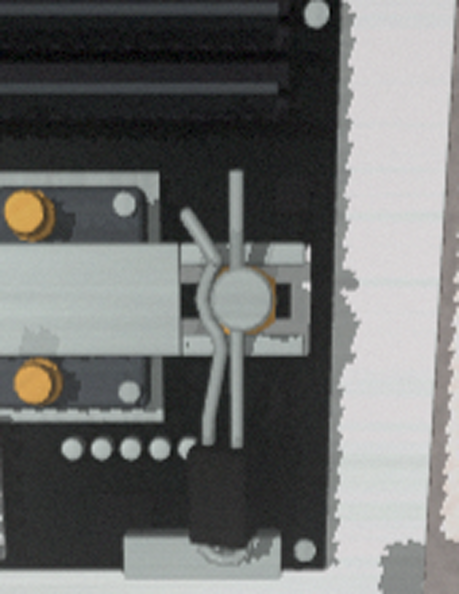

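```bash
python3 -c "
from h import *
print(env.close_job(),status.observe()['time_s'])"
```

```text
the job is handed in; nothing more can be done
the job is handed in; nothing more can be done
```

The job is handed in at about 20 s on the robot's clock: the hold-down bar is down, the R-clip is snapped around the post, and the gripper is clear.

- **Bar:** I swung it down onto its solid stop with closed fingers. It reads 63 mm high, level, with the fork straddling the post. The press on the stop peaked at about 22 N from the fingers.
- **Hole:** Touching the post top (86.2 mm) put the hole's centre at about 72.2 mm. Wrist pictures of leg and post together gave the sideways alignment, and the leg entered at the first try with no force showing.
- **Snap:** The push peaked at about 6 N as the bent leg rode over the post, then the clip pulled forward. I stopped when it began to resist again, at about 1.5 N.

**Last checks:**
- The final pictures show the straight leg through the post above the bar and the bent leg curved round it.
- The look-alike clips were not touched.
- After release the grip end drooped by about 10 mm, the slack of the 4 mm wire in the 6 mm hole.
- The grip centre measured about 52.5 mm from the post axis, against the 55 mm nominal. I put that down to the droop and the camera's accuracy of about 2 mm.
- My check of how far the leg tip stands out was unusable, because it picked up the memory modules instead. I did not repeat it.

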